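# Make up two lacquer repair kits on the bench carousel

### The job

Make up the two repair kits on the bench carousel: the mint pot, the yellow tape and the cork sanding block go in the mint tray, the coral pot and the blue tape in the coral tray. Everything must sit flat on its tray's floor, not on the rim or on another thing, with the pots upright. The carousel spins freely but has already been turned the way the repairers want it: do not let it turn, and leave the charcoal pot, the brown tape and the wax stick where they are.

Things in the scene. Friction and masses are not known exactly. Their poses are not given: they have to be found in the camera images.
- pot_mint: touch-up paint pot, closed: white body 38 mm diameter, MINT-GREEN lid 41 mm diameter over the top 14 mm and a mint band; 48 mm tall, about 90 g, stands on the bench. Origin: centre of its underside, z up.
- pot_coral: the same pot with a CORAL (orange-red) lid and band. Origin: centre of its underside, z up.
- tape_yellow: roll of YELLOW masking tape lying flat: 52 mm outside diameter, 25 mm high, open cardboard core with a 26 mm hole, about 50 g. Origin: centre of its underside, z up along the roll's axis.
- tape_blue: the same roll in BLUE. Origin: centre of its underside, z up.
- sanding_block: light-brown cork sanding block with a thin dark abrasive sole, lying on its sole: 38 mm (its x) by 65 mm (its y), 30.5 mm high, about 50 g. Origin: centre of its underside, z up.
- tray_mint: MINT-GREEN shallow tray fixed on the carousel: outside 112 mm (its x, pointing radially out from the carousel's axis) by 210 mm (its y), walls and floor 4 mm thick, rim 7 mm above the inner floor (inside 104 x 202 mm). Origin: centre of its underside, 37 mm above the bench; the inner floor is 4 mm above that.
- tray_coral: CORAL (orange-red) tray, same shape and axes, fixed on the other half of the same carousel: a plywood disc 350 mm in diameter, its top 37 mm above the bench, that turns with very little friction about a vertical axis 74 mm from each tray's origin along the tray's -x; a bolt head on the axis is 24 mm wide, 10 mm high.
- pot_charcoal: the same kind of pot with a CHARCOAL (nearly black) lid and band; not wanted in these kits, stays where it is. Origin: centre of its underside.
- tape_brown: the same kind of tape roll in dark BROWN; not wanted, stays where it is. Origin: centre of its underside.
- wax_stick: amber wax filler stick in a white paper sleeve, lying flat: 20 mm (its x) by 70 mm (its y), 18 mm high; not wanted, stays where it is. Origin: centre of its underside.

How it is judged:
By the outcome, as a careful person would: the job done as asked, in the order asked, and still so for the second after the job is handed in, with the robot touching nothing.
It also fails if it takes over 115 s, if anything falls off the work surface, if the arm or the gripper's body presses on something with over 40 N, if the wrist force passes 120 N, or if a joint passes its speed limit or range.

### The arm

A 6-joint arm with a two-finger parallel gripper is mounted at the origin on the work surface. World frame = base frame: x ahead of the robot, y to its left, z up, the work surface at z = 0. Lengths are in mm, angles in rad, forces in N, time in s.
With the tool pointing down it reaches from about 400 to 925 mm from the base axis. Payload 12.5 kg.
Tool frame: the origin (TCP) lies between the finger pads; the fingertips stand 19 mm ahead of it and the grasp point (between the pads) is the TCP (env.tips_ahead is the distance from the TCP to the fingertips, in mm); z points along the fingers, y is the line along which they close (so a half turn about z gives the same grasp; the last joint's range is limited). The gripper opens to 95 mm and grips with 3 to 60 N. Pads are 20 mm wide; open, the fingers measure 119 mm over their backs; the gripper's body (75 mm by 180 mm) begins 59 mm behind the grasp point.
Start: joints at [1.223, 0.491, 1.559, -0, 1.092, -0.106], TCP at [149.638, 606.84, 213.561] pointing down, gripper open.
Joint ranges: [-3.1, 3.1], [-0.84, 2.19], [0.05, 2.79], [-1.13, 4.28], [0.06, 2.93], [-2.69, 2.69]. Speed limits (rad/s): [2.22, 2.22, 2.79, 3.14, 3.14, 3.14].

### API

Orientations are given as [roll, pitch, yaw] about the fixed x, y, z axes, in that order (R = Rz(yaw) Ry(pitch) Rx(roll)).
In Python, from cell import env gives the robot as it stands.
- The arm moves only by the shell command python3 -m crank 'ROWS'. ROWS is JSON, a list of rows, each a list of 5 numbers: the shift along the tool's x, y, z in mm, then the turn about the tool's z in degrees, then the finger opening in mm, from 0 to 95.1. In form: [[dx, dy, dz, yaw, grip], ...]. A call has 1 to 10 rows; each row is the pose to reach, as a shift and turn from the pose commanded when the call began, along the tool's axes at that moment; what a row does not reach only later rows make up. A row lasts 1/12 s, in which the tool goes at most 41.7 mm and 7.16 degrees, less where a joint would pass 70% of its speed; a pose out of reach is approached as far as the arm can. A call with a gripper value outside its range is refused whole. The fingers move at their own pace and stop on an object; the grip force is fixed at half the most. Time passes only in rows, so rows that repeat a pose let the fingers close. It gives the time, the measured TCP pose, the force, the opening and the grip force at its end, in the units of the state.
- env.state(): the state, without advancing time (a new reading comes with each control period).
- env.read_camera(name): name is "side" or "top" or "wrist"; returns a dict with "img" (384x512x3 uint8, blue, green, red), "K" (3x3 intrinsics, pixels), "pose" (4x4, takes a point from camera to world coordinates). Camera axes: x right, y down, z forward; pixel columns grow to the right and rows downward; lengths in mm; the calibration is good to about 2 mm. A picture is of the moment at which its call begins. There is no depth.
- env.job_done(): hands the job in; it is judged then, once.
The state is a dict: "t": time; "joints": joint angles; "qvel": joint speeds; "tau": joint torques, N m; "eef_pos": TCP position; "tcp_rot": TCP orientation; "ft_force": force on the tool from outside, world axes, zero at the start; "moment": the same for the moment, N m; "opening": opening from 0.0 (shut) to 1.0 (fully open); "grip_force": force on a finger pad.
Only numpy, scipy, OpenCV 4.12 (cv2) and the standard library are available. Lean on these libraries where they do the work, as an engineer would, in place of code of your own. Each camera call takes 0.05 s, during which the arm holds its last target. There are 200 camera calls.

## Working session

There is one attempt and no reset: what is moved stays moved. The work goes in short steps, Python scripts to look and compute and a shell command to move; the robot and the scene stay as the last step left them, time stands still between calls to the robot, and variables do not carry over. Pictures are saved under pics/ and viewed, at most 14 in all, crops included, and the job is handed in when it is done.

```bash
ls; mkdir -p pics; python3 - <<'E'
from cell import env
import cv2
s=env.state();print({k:s[k] for k in('t','eef_pos','tcp_rot','opening')}, env.tips_ahead)
for n in('top','side'):
    c=env.read_camera(n);cv2.imwrite(f'pics/{n}0.png',c['img']);print(n,c['K'].tolist(),c['pose'].round(3).tolist())
E
```

```text
pics
{'t': 0.0, 'eef_pos': array([149.54150541, 606.61648905, 212.92039649]), 'tcp_rot': array([-3.14048667e+00, -1.37347058e-04,  2.89982908e+00]), 'opening': 1.0016177532816701} 19.0
top [[347.4050364038698, 0.0, 254.28803636423893], [0.0, 347.4050364038698, 196.1588548860015], [0.0, 0.0, 1.0]] [[-0.014, -0.993, 0.115, 410.471], [-0.999, 0.018, 0.034, -14.959], [-0.036, -0.115, -0.993, 957.731], [0.0, 0.0, 0.0, 1.0]]
side [[386.4631580756366, 0.0, 251.31690939040564], [0.0, 386.4631580756366, 188.55103603297636], [0.0, 0.0, 1.0]] [[-0.908, -0.293, 0.301, 254.919], [-0.419, 0.606, -0.676, 656.854], [0.015, -0.739, -0.673, 699.995], [0.0, 0.0, 0.0, 1.0]]
```

View pics/top0.png

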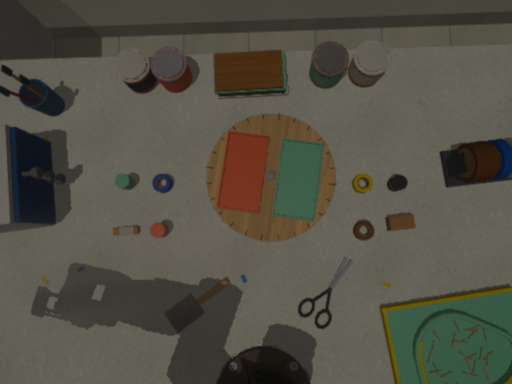

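View pics/side0.png

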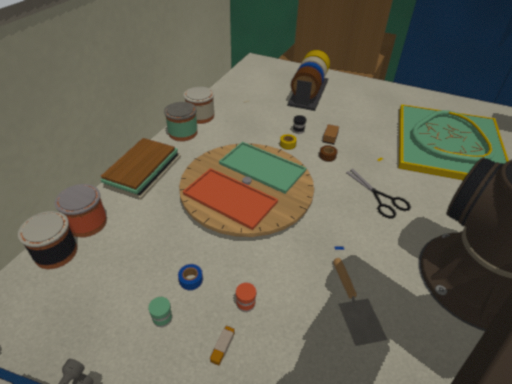

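The top view shows the carousel at about (271,177), with the coral tray at (244,172) and the mint tray at (299,180). Left side: mint pot (124,181), blue tape (162,183), coral pot (158,230), wax (126,230). Right side: yellow tape (363,183), charcoal pot (397,183), brown tape (364,230), cork block (400,222).

```bash
cat > h.py <<'E'
import cv2,numpy as np
from cell import env
from scipy.spatial.transform import Rotation as Ro
def ray(c,uv,z):
    d=c['pose'][:3,:3]@np.linalg.solve(c['K'],[uv[0],uv[1],1.]);o=c['pose'][:3,3]
    return (o+d*(z-o[2])/d[2])[:2]
def proj(c,p):
    q=c['pose'][:3,:3].T@(np.array(p,float)-c['pose'][:3,3]);q=c['K']@q;return q[:2]/q[2]
H=dict(mint=((65,60,50),(90,255,255)),coral=((0,150,120),(9,255,255)),yellow=((22,150,80),(33,255,255)),
  blue=((105,130,50),(125,255,255)),cork=((6,80,70),(17,190,255)))
def blobs(c,col,amin=40):
    m=cv2.inRange(cv2.cvtColor(c['img'],cv2.COLOR_BGR2HSV),*map(np.array,H[col]))
    cs,_=cv2.findContours(m,cv2.RETR_EXTERNAL,cv2.CHAIN_APPROX_NONE)
    return [k for k in cs if cv2.contourArea(k)>amin]
def rect(c,k,z):
    p=np.array([ray(c,u,z) for u in k[:,0]],np.float32);return cv2.minAreaRect(cv2.convexHull(p))
def tool(p,s=None):
    "offset of world point from the TCP in tool axes"
    s=s or env.state();return Ro.from_euler('xyz',s['tcp_rot']).inv().apply(np.array(p)-s['eef_pos'])
E
python3 - <<'E'
from h import *
for n in('top','side'):
  c=env.read_camera(n)
  for col in H:
    for k in blobs(c,col):
        (x,y),w,h=cv2.boundingRect(k)[:2],*cv2.boundingRect(k)[2:]
        z=48 if col in('mint','coral') else 25
        if col in('mint','coral') and cv2.contourArea(k)<1500: z=41
        r=rect(c,k,z)
        if 200<r[0][0]<1000: print(n,col,(x,y,w,h),z,np.round(r[0]),np.round(r[1]),round(r[2],1))
E
```

```text
top mint (115, 174, 15, 14) 41 [566. 374.] [39. 36.] 88.9
top mint (273, 139, 50, 81) 48 [ 561. -100.] [108. 205.] 81.0
top mint (310, 65, 25, 21) 41 [ 844. -168.] [76. 35.] 57.3
top mint (269, 52, 17, 39) 41 [859. -66.] [ 40. 117.] 70.7
top yellow (354, 174, 19, 19) 25 [ 549. -276.] [48. 49.] 87.3
top blue (153, 174, 18, 18) 25 [561. 271.] [48. 46.] 45.0
top blue (496, 140, 16, 38) 25 [ 608. -652.] [ 38. 101.] 87.8
top blue (10, 128, 10, 93) 25 [595. 687.] [265.  12.] 7.1
top cork (150, 222, 15, 16) 25 [433. 281.] [41. 38.] 0.9
top cork (389, 214, 26, 17) 25 [ 443. -372.] [36. 63.] 5.9
top cork (206, 114, 130, 127) 25 [574. -27.] [351. 347.] 88.5
top cork (214, 58, 69, 32) 25 [869.  30.] [ 85. 191.] 1.4
top cork (214, 50, 67, 19) 25 [911.  33.] [188.  54.] 88.1
side mint (149, 297, 21, 22) 41 [566. 373.] [37. 45.] 51.2
side mint (102, 149, 75, 45) 41 [816.  58.] [220. 100.] 63.6
side mint (220, 143, 85, 49) 48 [560. -94.] [113. 208.] 80.8
side mint (168, 119, 28, 17) 41 [ 856. -164.] [84. 85.] 33.8
side mint (385, 0, 31, 82) 41 [  410. -1289.] [ 116. 1053.] 3.0
side mint (231, 0, 67
[... 793 characters left out ...]
862. 246.] [ 86. 109.] 54.4
side cork (320, 145, 17, 13) 25 [ 421. -271.] [48. 51.] 87.9
side cork (260, 145, 41, 18) 25 [ 545. -199.] [ 22. 134.] 81.4
side cork (179, 144, 135, 93) 25 [580.  -9.] [313. 353.] 84.0
side cork (101, 138, 73, 51) 25 [888.  11.] [117. 199.] 1.8
side cork (169, 132, 28, 9) 25 [ 842. -142.] [82. 39.] 33.7
side cork (323, 124, 16, 19) 25 [ 443. -360.] [38. 95.] 5.4
side cork (197, 115, 17, 9) 25 [ 826. -257.] [63. 28.] 57.0
side cork (167, 115, 28, 8) 25 [ 901. -224.] [87. 36.] 34.6
side cork (296, 76, 19, 18) 25 [ 607. -638.] [ 54. 132.] 47.5
side cork (300, 67, 20, 11) 25 [ 628. -740.] [54. 94.] 71.6
side cork (280, 0, 111, 79) 25 [  682. -1271.] [ 487. 1019.] 8.0
```

```bash
python3 -m crank '[[-40,-11,0,-2,62],[-80,-22,0,-5,62],[-120,-33,0,-5,62],[-160,-44,0,-5,62],[-200,-55,0,-5,62],[-240,-66,0,-5,62],[-280,-77,0,-5,62],[-320,-88,0,-5,62],[-360,-99,0,-5,62],[-400,-110,0,-5,62]]'
python3 - <<'E'
from h import *
s=env.state();print(tool([566,374,48],s).round(1),np.degrees(s['tcp_rot']).round(2))
c=env.read_camera('wrist');cv2.imwrite('pics/w1.png',c['img']);print(c['pose'].round(2).tolist(),c['K'][0,0])
print(proj(c,[566,374,41]))
E
```

```text
t: 1.03
eef_pos: [513.3, 402.9, 213.5]
tcp_rot: [3.142, -0.0, 2.987]
ft_force: [0.6, 1.0, -0.8]
opening: 0.652
grip_force: 0.0
[-56.6 -20.4 165.5] [ 1.8000e+02 -1.0000e-02  1.7114e+02]
[[0.15, 0.95, 0.27, 436.11], [0.99, -0.15, -0.04, 414.92], [0.0, 0.28, -0.96, 384.11], [0.0, 0.0, 0.0, 1.0]] 326.21183692444026
[237.43765496 223.88080829]
```

View pics/w1.png

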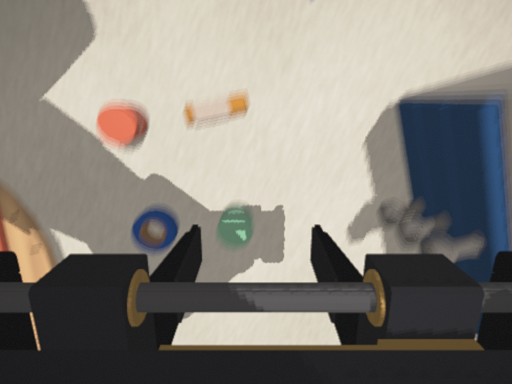

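The mint pot is at about (237,226), as predicted (237,224). The image is blurred because the arm was still moving, so I'll settle and measure it up close.

```bash
cat >> h.py <<'E'
def near(col,z,p0,R=60,save=None):
    "wrist view: blob nearest to the expected point, centre on plane z"
    c=env.read_camera('wrist')
    if save: cv2.imwrite(save,c['img'])
    best=min(((np.hypot(*(np.array(r[0])-p0)),r) for r in (rect(c,k,z) for k in blobs(c,col,80))),key=lambda a:a[0])[1]
    print(col,'rect',np.round(best[0],1),np.round(best[1],1),round(best[2],1)); return best
E
python3 -m crank '[[0,0,0,0,62],[0,0,0,0,62],[0,0,0,0,62]]' >/dev/null
python3 - <<'E'
from h import *
r=near('mint',44,(566,374));print(tool([*r[0],34]).round(1))
r=near('coral',44,(433,276));near('blue',22,(560,271))
E
```

```text
mint rect [566.  372.7] [38.1 40.8] 81.2
[-59.6 -23.4 179.6]
coral rect [434.5 275. ] [42.4 38. ] 81.3
blue rect [561.2 276.3] [48.7 57.9] 35.1
```

```bash
python3 -m crank '[[-30,-12,30,0,62],[-59,-23,60,0,62],[-60,-23,90,0,62],[-60,-23,110,0,62],[-60,-23,130,0,62],[-60,-23,150,0,62],[-60,-23,165,0,62],[-60,-23,175,0,62],[-60,-23,180,0,62],[-60,-23,180,0,62]]'
python3 -m crank '[[0,0,0,0,62],[0,0,0,0,50],[0,0,0,0,40],[0,0,0,0,30],[0,0,0,0,30],[0,0,0,0,30]]'
python3 -c "
from h import *
s=env.state();print(s['eef_pos'],s['opening']*95.1,s['grip_force'])
a=np.radians(-8.9);ex=np.array([-.155,-.988]);ey=np.array([.988,-.155]);m=np.array([560.7,-97])
print('mint pot goal',tool([*(m+ey*69),75],s),tool([*(m-ey*69),75],s))"
```

```text
t: 2.32
eef_pos: [566.9, 372.6, 32.9]
tcp_rot: [-3.141, -0.001, 2.988]
ft_force: [0.5, -0.0, -1.0]
opening: 0.648
grip_force: 0.0
t: 2.82
eef_pos: [567.6, 372.4, 34.1]
tcp_rot: [3.141, 0.001, 2.987]
ft_force: [-0.1, -0.4, 3.1]
opening: 0.425
grip_force: 30.0
[567.61184    372.37511319  34.10263635] 40.38487673299174 30.000599026679993
mint pot goal [-134.46903925 -464.89200851  -41.06352444] [   3.54252409 -464.74962086  -41.14442913]
```

```bash
python3 -m crank '[[0,0,-20,0,30],[0,0,-60,0,30],[0,0,-100,0,30],[0,-25,-130,0,30],[0,-65,-130,0,30],[0,-105,-130,0,30],[0,-145,-130,0,30],[0,-185,-130,0,30],[0,-225,-130,0,30],[0,-265,-130,0,30]]'
python3 -m crank '[[0,-40,0,0,30],[0,-80,0,0,30],[0,-120,0,0,30],[0,-160,0,0,30],[0,-185,0,0,30],[0,-200,0,0,30],[0,-200,0,0,30],[0,-200,0,0,30],[0,-200,0,0,30]]'
python3 - <<'E'
from h import *
near('mint',48,(561,-97),save='pics/w2.png')
s=env.state();print(s['opening']*95.1,s['grip_force'],s['eef_pos'])
c=env.read_camera('top')
for col in('mint','coral'):
  for k in blobs(c,col,1000): print(col,rect(c,k,48))
E
```

```text
t: 3.65
eef_pos: [525.9, 108.8, 163.7]
tcp_rot: [3.141, 0.0, 2.987]
ft_force: [1.4, -1.1, -0.9]
opening: 0.426
grip_force: 30.0
t: 4.4
eef_pos: [495.9, -86.5, 163.5]
tcp_rot: [3.141, -0.0, 2.987]
ft_force: [-0.3, 0.4, -0.2]
opening: 0.426
grip_force: 30.0
mint rect [524.3 -93.9] [110.1 132.9] 81.0
39.91801108586354 29.9998676776886 [495.90824686 -86.25727048 163.51965788]
mint ((140.47659301757812, -480.71295166015625), (207.33724975585938, 311.271728515625), 8.337881088256836)
coral ((584.0082397460938, 46.21725082397461), (111.23358154296875, 209.24635314941406), 80.74092102050781)
```

View pics/w2.png

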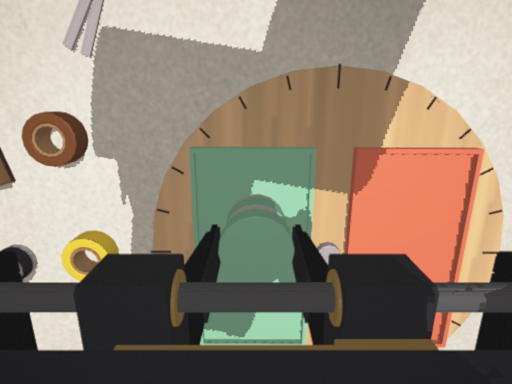

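The near edge of the mint tray runs (190,148) to (316,148), and the coral corners are (356,148) and (482,148). I'll cast these onto the rim plane for the tray pose. The carousel tick mark at (339,75) will do as a rotation reference.

```bash
python3 - <<'E'
from h import *
c=env.read_camera('wrist')
a,b,d,e=[ray(c,u,48) for u in((190,147.5),(316.5,147.5),(355,148),(483,148))]
print(a,b,d,e,np.hypot(*(a-b)),np.degrees(np.arctan2(*(b-a)[::-1])),np.degrees(np.arctan2(*(e-a)[::-1])),np.hypot(*(e-a)))
th=np.arctan2(*(e-a)[::-1]);u=np.array([np.cos(th),np.sin(th)]);ey=np.array([u[1],-u[0]])
ax=(a+b+d+e)/4+ey*105;m=ax-74*u;k=ax+74*u
print('axis',ax,'mint',m,'coral',k, 'bolt px',proj(c,[*ax,47]))
print(tool([*(m-ey*67),75]).round(1),'tape',m-ey*10,'block',m+ey*59,'cpot',k-ey*50,'ctape',k+ey*40)
E
```

```text
[ 450.19319096 -137.30057536] [467.02992291 -27.63058291] [472.59481777   5.72581743] [489.64719867 116.79992316] 110.95486824003386 81.27199441533686 81.17419962017748 257.1452548095806
axis [573.62301869 -26.71159069] mint [562.26913789 -99.83538566] coral [584.97689948  46.41220428] bolt px [328.30192529 255.83231212]
[-0.6 -3.3 88.5] tape [552.38754398 -98.30107744] block [ 620.57054199 -108.88780413] cpot [535.56892991  54.08374536] ctape [624.50327514  40.27497142]
```

```bash
python3 -m crank '[[0,-3,30,0,30],[0,-3,55,0,30],[0,-3,70,0,30],[0,-3,78,0,30],[0,-3,83,0,30],[0,-3,86,0,30],[0,-3,87,0,30],[0,-3,87,0,30],[0,-3,87,0,30]]'
python3 -m crank '[[0,0,0.5,0,30],[0,0,1,0,30],[0,0,1,0,30],[0,0,1,0,30]]'
```

```text
t: 5.3
eef_pos: [495.7, -90.1, 77.2]
tcp_rot: [-3.141, 0.001, 2.987]
ft_force: [0.4, -0.6, -1.9]
opening: 0.424
grip_force: 30.0
t: 5.63
eef_pos: [495.4, -90.1, 75.7]
tcp_rot: [3.142, 0.0, 2.987]
ft_force: [-0.0, 0.5, -0.7]
opening: 0.423
grip_force: 30.0
```

```bash
python3 -m crank '[[0,0,0.5,0,42],[0,0,0.5,0,44],[0,0,0.5,0,48],[0,0,0.5,0,54],[0,0,0.5,0,60],[0,0,-10,0,60],[0,0,-40,0,60],[0,0,-80,0,60],[0,-30,-100,0,62],[0,-70,-100,0,62]]'
python3 -m crank '[[-12,-40,0,0,62],[-12,-60,0,0,62],[-12,-60,0,0,62],[-12,-60,0,0,62],[-12,-60,0,0,62]]'
python3 - <<'E'
from h import *
r=near('yellow',25,(549,-274),save='pics/w3.png');print(tool([*r[0],23]).round(1),env.state()['eef_pos'])
c=env.read_camera('top')
for k in blobs(c,'coral',1000): print('coral',rect(c,k,48))
for k in blobs(c,'yellow',50): print('y',rect(c,k,25))
E
```

```text
t: 6.47
eef_pos: [486.3, -159.0, 179.9]
tcp_rot: [-3.14, 0.007, 2.991]
ft_force: [0.9, -0.0, -0.3]
opening: 0.648
grip_force: 0.0
t: 6.88
eef_pos: [487.0, -219.8, 175.3]
tcp_rot: [3.141, -0.001, 2.987]
ft_force: [0.1, 0.1, -0.8]
opening: 0.649
grip_force: 0.0
yellow rect [ 548.6 -269.7] [40.6 57. ] 82.7
[-68.5 -40.3 152.4] [ 487.12605722 -219.47644904  175.41846658]
coral ((584.10986328125, 45.90138244628906), (111.29498291015625, 208.69830322265625), 80.93331146240234)
y ((259.4200134277344, -565.4004516601562), (9.975077629089355, 145.60580444335938), 8.558810234069824)
```

View pics/w3.png

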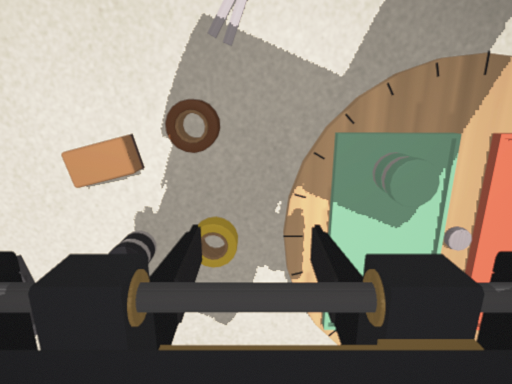

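The mint pot stands upright in its tray at (405,178) and the coral tray hasn't moved. The yellow roll at (215,241) is partly behind a finger, so I'll centre it and remeasure.

```bash
python3 -m crank '[[0,-25,0,0,64],[0,-41,0,0,64],[0,-41,0,0,64],[0,-41,0,0,64],[0,-41,0,0,64]]'
python3 - <<'E'
from h import *
r=near('yellow',25,(549,-274));print(tool([*r[0],23]).round(1))
c=env.read_camera('wrist');c2=[k for k in blobs(c,'yellow',80)];print([cv2.boundingRect(k) for k in c2])
near('cork',30.5,(443,-370))
E
```

```text
t: 7.4
eef_pos: [481.0, -259.8, 175.5]
tcp_rot: [3.141, -0.0, 2.988]
ft_force: [-0.0, 0.1, 0.3]
opening: 0.673
grip_force: 0.0
yellow rect [ 548.1 -275.5] [48.3 57.1] 79.9
[-68.7  -5.4 152.5]
[(228, 217, 46, 50)]
cork rect [ 444.3 -366.7] [37.5 69.9] 5.6
```

```bash
python3 -m crank '[[-30,-3,30,0,66],[-60,-5,60,0,66],[-70,-5,85,0,66],[-70,-5,105,0,66],[-70,-5,125,0,66],[-70,-5,140,0,66],[-70,-5,148,0,66],[-70,-5,152,0,66],[-70,-5,152,0,66],[-70,-5,152,0,66]]'
python3 -m crank '[[0,0,0,0,58],[0,0,0,0,52],[0,0,0,0,46],[0,0,0,0,42],[0,0,0,0,42],[0,0,0,0,42]]'
python3 -c "
from h import *
print(tool([552.4,-98.3,66]).round(1))"
```

```text
t: 8.38
eef_pos: [549.7, -276.7, 24.2]
tcp_rot: [-3.141, 0.001, 2.987]
ft_force: [0.3, -0.2, -0.5]
opening: 0.695
grip_force: 0.0
t: 8.88
eef_pos: [549.7, -276.8, 24.2]
tcp_rot: [-3.141, 0.001, 2.987]
ft_force: [-0.1, 1.0, 6.2]
opening: 0.445
grip_force: 3.1
[ 24.8 176.7 -41.9]
```

The opening of 42 mm is too small for a 52 mm roll, so I'll look.

```bash
python3 - <<'E'
from h import *
c=env.read_camera('wrist');cv2.imwrite('pics/w4.png',c['img'])
s=env.state();print(s['opening']*95.1,s['grip_force'],s['ft_force'])
E
```

```text
42.39031269227253 3.0941234157944564 [0.16178673 0.82855736 5.85322226]
```

View pics/w4.png

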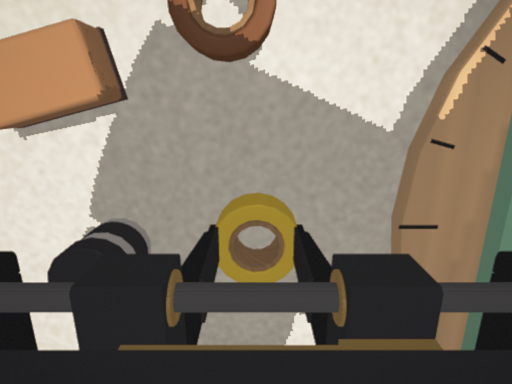

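```bash
python3 - <<'E'
from h import *
c=env.read_camera('wrist')
for k in blobs(c,'yellow',300):
    print(cv2.boundingRect(k));p=np.array([ray(c,u,25) for u in k[:,0]]);print(p.min(0),p.max(0))
    q=[tool([*a,25])[:2] for a in p];q=np.array(q);print('tool',q.min(0).round(1),q.max(0).round(1))
E
```

```text
(216, 193, 81, 89)
[ 520.78997156 -300.38751406] [ 575.53479919 -252.83307922]
tool [-24.5 -22.1] [29.4 22.6]
```

The roll is centred between the pads (hole at (257,245)), but the fingers went to the commanded 42 mm with little force. I'll command a tighter opening and see where it stops.

```bash
python3 -m crank '[[0,0,0,0,40],[0,0,0,0,38],[0,0,0,0,38],[0,0,0,0,38]]'; python3 -c "
from h import *
s=env.state();print(s['moment'],s['tau'])
c=env.read_camera('side');cv2.imwrite('pics/s2.png',cv2.resize(c['img'][90:210,220:380],None,fx=4,fy=4))"
```

```text
t: 9.32
eef_pos: [549.7, -276.8, 24.2]
tcp_rot: [-3.141, 0.001, 2.987]
ft_force: [-0.6, 1.5, 6.7]
opening: 0.399
grip_force: 3.0
[ 0.23604391 -0.02403142  0.04485944] [-5.96337933e-01 -6.24740982e+01 -1.60008591e+01 -2.21884483e-01
 -7.98538607e-02 -4.42886143e-03]
```

View pics/s2.png

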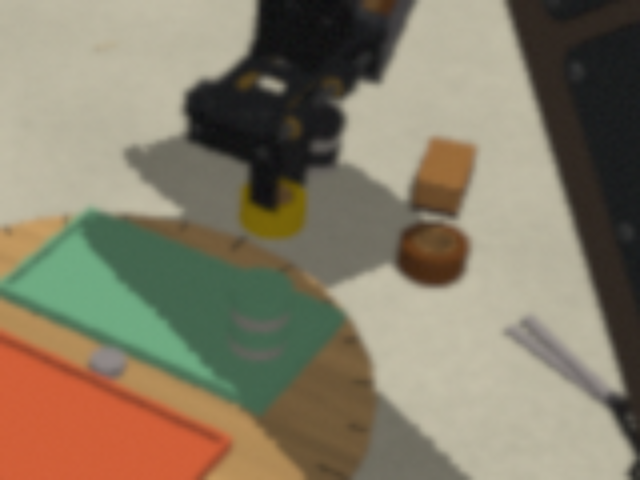

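The side crop shows a finger ending on the roll's upper face at about (262,205), not beside it. I'll project where the tips ought to appear.

```bash
python3 - <<'E'
from h import *
s=env.state();R=Ro.from_euler('xyz',s['tcp_rot'])
for n in('side','wrist'):
  c=env.read_camera(n)
  for y in(-19,19,31):
    for z in(0,10,19):
      p=s['eef_pos']+R.apply([0,y,z]);q=proj(c,p)
      print(n,y,z,p.round(0),((q-[220,90])*4 if n=='side' else q).round(0))
  q=proj(c,[550,-276,25]);print(((q-[220,90])*4 if n=='side' else q))
cv2.imwrite('pics/w5.png',cv2.resize(c['img'][180:300,180:340],None,fx=4,fy=4))
E
```

```text
side -19 0 [ 547. -296.   24.] [287. 181.]
side -19 10 [ 547. -296.   14.] [286. 192.]
side -19 19 [ 547. -296.    5.] [285. 202.]
side 19 0 [ 553. -258.   24.] [262. 205.]
side 19 10 [ 553. -258.   14.] [261. 216.]
side 19 19 [ 553. -258.    5.] [260. 225.]
side 31 0 [ 555. -246.   24.] [254. 213.]
side 31 10 [ 555. -246.   14.] [253. 223.]
side 31 19 [ 555. -246.    5.] [252. 233.]
[274.18405128 192.4929522 ]
wrist -19 0 [ 547. -296.   24.] [222. 242.]
wrist -19 10 [ 547. -296.   14.] [224. 235.]
wrist -19 19 [ 547. -296.    5.] [225. 229.]
wrist 19 0 [ 553. -258.   24.] [289. 242.]
wrist 19 10 [ 553. -258.   14.] [287. 235.]
wrist 19 19 [ 553. -258.    5.] [286. 229.]
wrist 31 0 [ 555. -246.   24.] [310. 242.]
wrist 31 10 [ 555. -246.   14.] [307. 235.]
wrist 31 19 [ 555. -246.    5.] [305. 229.]
[256.93969544 242.99279783]
```

View pics/w5.png

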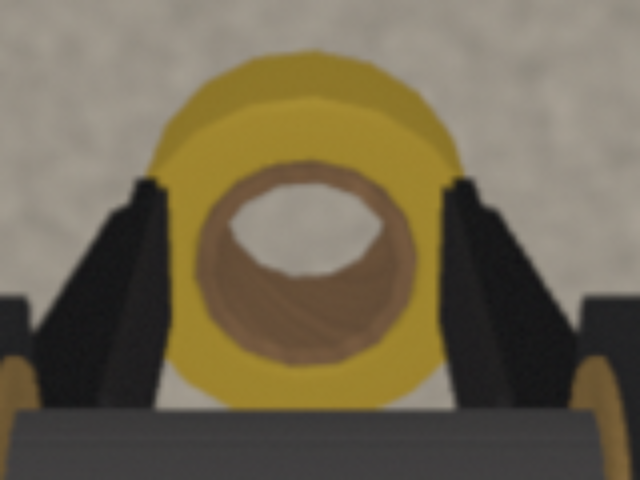

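```bash
python3 -m crank '[[0,0,0,0,32],[0,0,0,0,26],[0,0,0,0,20],[0,0,0,0,20],[0,0,0,0,20],[0,0,0,0,20]]'; python3 -m crank '[[0,0,-5,0,20],[0,0,-10,0,20],[0,0,-20,0,20],[0,0,-30,0,20],[0,0,-40,0,20],[0,0,-40,0,20],[0,0,-40,0,20]]';python3 -c "
from h import *
c=env.read_camera('wrist');d=env.read_camera('side')
cv2.imwrite('pics/w6.png',np.hstack([cv2.resize(c['img'][170:320,160:360],None,fx=2,fy=2),cv2.resize(d['img'][80:180,240:360],None,fx=3,fy=3)]))"
```

```text
t: 9.97
eef_pos: [549.8, -276.9, 24.4]
tcp_rot: [-3.141, 0.002, 2.987]
ft_force: [0.2, -0.6, 6.8]
opening: 0.21
grip_force: 3.5
t: 10.55
eef_pos: [549.6, -276.8, 64.4]
tcp_rot: [-3.141, 0.001, 2.987]
ft_force: [-0.3, 0.6, 0.0]
opening: 0.211
grip_force: 0.0
```

View pics/w6.png

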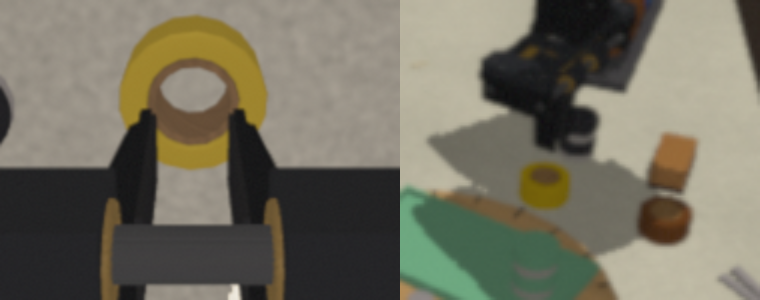

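The roll stayed on the bench, so the fingers had closed on top of it. The real fingertips must be near the reported TCP height, not 19 mm below. I'll reopen beside the roll and feel downward in small steps.

```bash
python3 - <<'E'
from h import *
r=near('yellow',25,(549,-274));print(tool([*r[0],25]).round(1))
E
python3 -m crank '[[0,0,0,0,35],[0,0,0,0,50],[0,0,0,0,66],[0,0,0,0,70],[0,0,0,0,70],[0,0,0,0,70]]'
python3 -m crank '[[0,0,15,0,70],[0,0,30,0,70],[0,0,38,0,70],[0,0,40,0,70],[0,0,40,0,70]]' 
python3 -m crank '[[0,0,2,0,70],[0,0,3,0,70],[0,0,3,0,70]]'|grep -E 'eef|ft'
```

```text
yellow rect [ 541.6 -275.3] [49.4 38.8] 82.1
[ 7.5  0.  38.2]
t: 11.2
eef_pos: [549.3, -276.6, 63.4]
tcp_rot: [3.141, -0.0, 2.987]
ft_force: [-2.0, -0.2, 0.2]
opening: 0.572
grip_force: 0.0
t: 11.62
eef_pos: [549.2, -276.5, 23.1]
tcp_rot: [3.141, -0.001, 2.987]
ft_force: [-0.4, 0.5, 0.5]
opening: 0.733
grip_force: 0.0
eef_pos: [549.5, -276.7, 20.8]
ft_force: [0.2, 0.1, 0.3]
```

```bash
for i in 1; do python3 -m crank '[[0,0,1.5,0,70],[0,0,3,0,70],[0,0,3,0,70]]'|grep -E 'eef|ft'; done
python3 -c "
from h import *
c=env.read_camera('wrist');d=env.read_camera('side')
cv2.imwrite('pics/w7.png',np.hstack([cv2.resize(c['img'][170:320,160:360],None,fx=2,fy=2),cv2.resize(d['img'][80:180,240:360],None,fx=3,fy=3)]))"
```

```text
eef_pos: [549.2, -276.6, 17.4]
ft_force: [0.4, -0.8, 0.2]
```

View pics/w7.png

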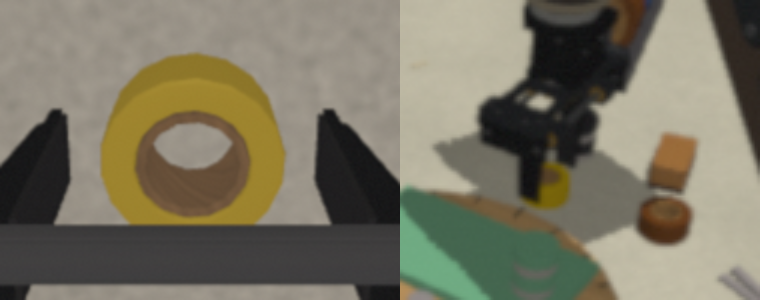

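The fingers straddle the roll evenly and there's no bench contact at TCP 17 mm, which confirms the tips sit near the TCP. I'll keep feeling down.

```bash
python3 -m crank '[[0,0,1.5,0,70],[0,0,3,0,70],[0,0,4,0,70],[0,0,4,0,70]]'|grep -E 'eef|ft'; python3 -m crank '[[0,0,1.5,0,70],[0,0,3,0,70],[0,0,4,0,70],[0,0,4,0,70]]'|grep -E 'eef|ft'
```

```text
eef_pos: [549.2, -276.6, 13.2]
ft_force: [-0.2, -0.1, 0.0]
eef_pos: [549.2, -276.6, 9.2]
ft_force: [0.1, 0.2, -0.7]
```

```bash
python3 -m crank '[[0,0,0,0,62],[0,0,0,0,56],[0,0,0,0,50],[0,0,0,0,46],[0,0,0,0,44],[0,0,0,0,44]]'; python3 -m crank '[[0,0,-10,0,44],[0,0,-30,0,44],[0,0,-60,0,44],[0,0,-90,0,44],[0,0,-100,0,44],[0,0,-100,0,44],[0,0,-100,0,44]]'; python3 -c "
from h import *
print(tool([552.4,-98.3,51]).round(1))"
```

```text
t: 13.38
eef_pos: [549.3, -276.6, 9.5]
tcp_rot: [3.142, 0.0, 2.987]
ft_force: [0.8, 0.0, 0.7]
opening: 0.529
grip_force: 30.0
t: 13.97
eef_pos: [549.2, -276.5, 109.6]
tcp_rot: [-3.141, 0.001, 2.987]
ft_force: [-0.2, 0.7, 0.4]
opening: 0.531
grip_force: 30.0
[ 24.3 176.6  58.6]
```

```bash
python3 -m crank '[[4,30,0,0,44],[10,70,0,0,44],[16,110,0,0,44],[22,150,0,0,44],[24,170,0,0,44],[24,177,0,0,44],[24,177,15,0,44],[24,177,30,0,44],[24,177,42,0,44],[24,177,50,0,44]]'; python3 -m crank '[[0,0,3,0,44],[0,0,6,0,44],[0,0,7.5,0,44],[0,0,8,0,44],[0,0,8,0,44],[0,0,8,0,44]]';python3 -c "
from h import *
print(tool([552.4,-98.3,50.4]).round(1))"
```

```text
t: 14.8
eef_pos: [552.0, -98.4, 57.2]
tcp_rot: [3.141, -0.003, 2.987]
ft_force: [-0.7, -0.5, -0.1]
opening: 0.531
grip_force: 30.0
t: 15.3
eef_pos: [553.0, -98.1, 52.0]
tcp_rot: [-3.142, 0.001, 2.987]
ft_force: [-0.8, -1.1, -0.4]
opening: 0.528
grip_force: 30.0
[ 0.6 -0.2  1.6]
```

Lower 1.5 mm more, release gently, lift, then head toward the block, which lies at (444,-367).

```bash
python3 -m crank '[[0,0,0.8,0,44],[0,0,1.2,0,44],[0,0,1.2,0,44],[0,0,1.2,0,53],[0,0,1.2,0,55],[0,0,1.2,0,58],[0,0,1.2,0,62],[0,0,1.2,0,64],[0,0,1.2,0,64],[0,0,-10,0,64]]'; python3 -m crank '[[0,0,-30,0,64],[0,0,-70,0,64],[0,0,-110,0,64],[0,-35,-120,0,64],[0,-75,-120,0,64],[10,-110,-120,0,64],[35,-140,-120,0,64],[65,-165,-120,0,64],[75,-190,-120,0,64],[80,-200,-120,0,64]]'; python3 -m crank '[[2,-10,0,0,64],[2,-10,0,0,64],[2,-10,0,0,64]]'
python3 - <<'E'
from h import *
c=env.read_camera('wrist');cv2.imwrite('pics/w8.png',c['img'])
near('yellow',66,(552,-98));r=near('cork',30.5,(443,-370));print(tool([*r[0],14]).round(1))
E
```

```text
t: 16.13
eef_pos: [552.0, -97.8, 60.3]
tcp_rot: [3.141, -0.003, 2.987]
ft_force: [-0.7, 0.1, 0.0]
opening: 0.667
grip_force: 0.0
t: 16.97
eef_pos: [441.1, -285.5, 182.5]
tcp_rot: [-3.141, 0.001, 2.985]
ft_force: [0.7, -0.8, -0.4]
opening: 0.674
grip_force: 0.0
t: 17.22
eef_pos: [440.1, -292.7, 181.7]
tcp_rot: [3.141, 0.0, 2.987]
ft_force: [-0.4, -0.1, -0.8]
opening: 0.666
grip_force: 0.0
yellow rect [541.3 -97.9] [67.7 27.5] 49.2
cork rect [ 442.4 -368.2] [40.3 67.9] 5.4
[-13.8 -75.  167.4]
```

View pics/w8.png

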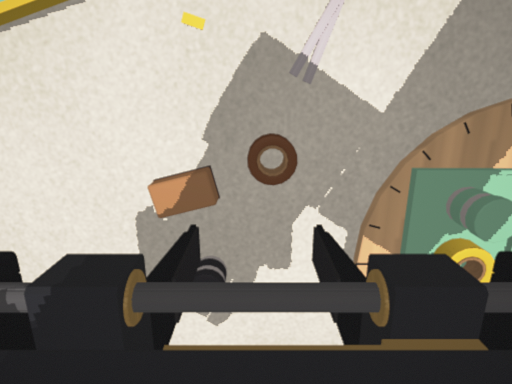

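The yellow roll lies flat beside the pot, at (467,262). The block is at (184,191). I'll turn to its axis, move over it and recheck.

```bash
python3 -m crank '[[0,-15,0,7,64],[0,-30,0,14,64],[0,-45,10,21,64],[-5,-55,20,28,64],[-5,-60,30,35,64],[-10,-65,40,42,64],[-14,-70,40,49,64],[-14,-75,40,56,64],[-14,-75,40,63,64],[-14,-75,40,70,64]]' |grep -E eef; python3 -m crank '[[0,0,0,5.5,64],[0,0,0,5.5,64],[0,0,0,5.5,64],[0,0,0,5.5,64]]'
python3 - <<'E'
from h import *
r=near('cork',30.5,(443,-370),save='pics/w9.png');print(tool([*r[0],10]).round(1))
c=env.read_camera('wrist')
for k in blobs(c,'cork',500):
  q=np.array([tool([*ray(c,u,30.5),30])[:2] for u in k[:,0]]);print(q.min(0).round(1),q.max(0).round(1))
E
```

```text
eef_pos: [442.5, -368.5, 141.2]
t: 18.53
eef_pos: [442.1, -368.8, 141.4]
tcp_rot: [-3.142, -0.0, 1.673]
ft_force: [0.7, 0.4, 0.6]
opening: 0.672
grip_force: 0.0
cork rect [ 444.9 -368.5] [36.8 66.1] 5.6
[1.000e-01 2.900e+00 1.315e+02]
[-32.9 -15.6] [33.1 21.5]
[ 71.7 -31.2] [120.8  17. ]
```

```bash
python3 -m crank '[[0,3,30,0,62],[0,3,60,0,60],[0,3,85,0,60],[0,3,105,0,60],[0,3,118,0,60],[0,3,126,0,60],[0,3,130,0,60],[0,3,131,0,60],[0,3,131,0,60]]'; python3 -m crank '[[0,0,0,0,52],[0,0,0,0,44],[0,0,0,0,38],[0,0,0,0,32],[0,0,0,0,30],[0,0,0,0,30]]'; python3 -m crank '[[0,0,-10,0,30],[0,0,-30,0,30],[0,0,-60,0,30],[0,0,-90,0,30],[0,0,-110,0,30],[0,0,-110,0,30],[0,0,-110,0,30]]'; python3 -c "
from h import *
print(tool([620.6,-108.9,51]).round(1))"
```

```text
t: 19.38
eef_pos: [445.0, -369.1, 10.9]
tcp_rot: [3.141, 0.0, 1.67]
ft_force: [-0.0, 1.3, -0.0]
opening: 0.63
grip_force: 0.0
t: 19.88
eef_pos: [444.9, -369.0, 10.9]
tcp_rot: [3.141, 0.0, 1.669]
ft_force: [-0.8, 0.2, 5.9]
opening: 0.398
grip_force: 30.0
t: 20.47
eef_pos: [445.0, -369.1, 121.7]
tcp_rot: [3.14, 0.002, 1.669]
ft_force: [-1.0, -0.1, -1.5]
opening: 0.397
grip_force: 30.0
[241.7 200.3  70.6]
```

```bash
python3 -m crank '[[15,12,0,-5,30],[40,33,0,-12,30],[66,54,0,-19,30],[95,78,0,-26,30],[122,101,0,-33,30],[150,124,0,-40,30],[178,147,0,-47,30],[205,170,0,-54,30],[230,190,0,-61,30],[242,200,0,-68,30]]'|grep eef; python3 -m crank '[[0,0,0,-7.5,30],[0,0,0,-7.5,30],[0,0,0,-7.5,30],[0,0,0,-7.5,30],[0,0,0,-7.5,30]]'
python3 - <<'E'
from h import *
s=env.state();print(s['joints'].round(2),tool([620.6,-108.9,52.5],s).round(1))
near('yellow',66,(552,-98),save='pics/w10.png')
E
```

```text
eef_pos: [620.8, -105.1, 118.9]
t: 21.72
eef_pos: [619.6, -109.0, 120.2]
tcp_rot: [3.141, -0.001, 2.983]
ft_force: [0.1, -0.4, 0.0]
opening: 0.397
grip_force: 30.0
[-0.28  0.6   1.64  0.    0.9  -1.69] [-1.   0.2 67.7]
yellow rect [555.9 -98.3] [49.4 50. ] 81.0
```

View pics/w10.png

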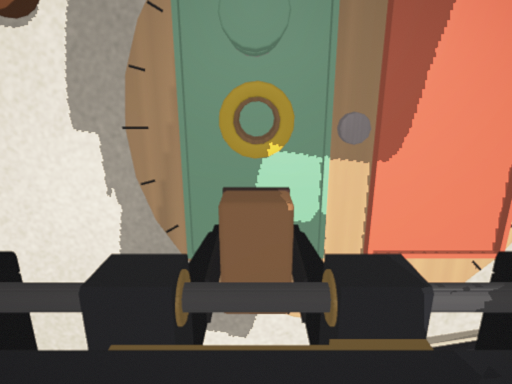

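Pot, yellow roll (256,120) and the held block (256,230) are all lined up in the mint tray with room to spare. I'll lower.

```bash
python3 -m crank '[[-1,0,20,0,30],[-1,0,38,0,30],[-1,0,52,0,30],[-1,0,60,0,30],[-1,0,64,0,30],[-1,0,66,0,30],[-1,0,67,0,30],[-1,0,67.5,0,30],[-1,0,67.5,0,30],[-1,0,67.5,0,30]]'; python3 -c "
from h import *
print(tool([620.6,-108.9,52]).round(1))"
```

```text
t: 22.6
eef_pos: [621.2, -108.6, 53.6]
tcp_rot: [-3.142, 0.001, 2.987]
ft_force: [-1.3, -0.5, -0.7]
opening: 0.395
grip_force: 30.0
[ 0.6 -0.4  1.6]
```

```bash
python3 -m crank '[[0,0,0.8,0,30],[0,0,1.2,0,30],[0,0,1.2,0,30],[0,0,1.2,0,39],[0,0,1.2,0,42],[0,0,1.2,0,46],[0,0,1.2,0,52],[0,0,1.2,0,56],[0,0,1.2,0,56],[0,0,-10,0,56]]'; python3 -m crank '[[0,0,-30,0,58],[0,0,-70,0,58],[0,0,-110,0,60],[20,30,-115,0,62],[43,63,-115,0,62],[66,95,-115,0,62],[89,128,-115,0,62],[112,160,-115,0,62],[135,193,-115,0,62],[158,225,-115,0,62]]' ; python3 -m crank '[[23,33,0,0,62],[45,65,0,0,62],[68,95,0,0,62],[90,112,0,0,62],[110,122,0,0,62],[130,122,0,0,62],[140,122,0,0,62],[140,122,0,0,62],[140,122,0,0,62],[140,122,0,0,62]]'
python3 - <<'E'
from h import *
r=near('coral',46,(434,275),save='pics/w11.png');print(tool([*r[0],33]).round(1))
c=env.read_camera('top')
for k in blobs(c,'coral',1000): print('coral',rect(c,k,48))
E
```

```text
t: 23.43
eef_pos: [620.0, -108.3, 61.6]
tcp_rot: [3.141, -0.003, 2.987]
ft_force: [-0.1, 0.4, -0.8]
opening: 0.587
grip_force: 0.0
t: 24.27
eef_pos: [498.4, 139.6, 179.0]
tcp_rot: [3.141, 0.001, 2.987]
ft_force: [0.2, 0.3, 0.1]
opening: 0.649
grip_force: 0.0
t: 25.1
eef_pos: [381.0, 280.0, 178.4]
tcp_rot: [3.141, 0.001, 2.986]
ft_force: [0.1, 0.9, 0.3]
opening: 0.651
grip_force: 0.0
coral rect [431.9 274.1] [37.3 41.1] 81.1
[-51.    2.1 145.3]
coral ((580.5291748046875, 46.88890075683594), (109.73663330078125, 202.19320678710938), 81.52376556396484)
```

```bash
python3 -m crank '[[-30,2,30,0,62],[-52,2,60,0,62],[-52,2,85,0,62],[-52,2,105,0,62],[-52,2,125,0,62],[-52,2,140,0,62],[-52,2,148,0,62],[-52,2,150,0,62],[-52,2,150,0,62]]'; python3 -m crank '[[0,0,0,0,54],[0,0,0,0,46],[0,0,0,0,40],[0,0,0,0,32],[0,0,0,0,32],[0,0,0,0,32]]'; python3 -m crank '[[0,0,-10,0,32],[0,0,-40,0,32],[0,0,-80,0,32],[0,0,-110,0,32],[0,0,-130,0,32],[0,0,-130,0,32],[0,0,-130,0,32]]'; python3 -c "
from h import *
print(tool([535.6,54.1,70]).round(1))"
```

```text
t: 25.95
eef_pos: [432.0, 274.0, 27.8]
tcp_rot: [-3.141, -0.0, 2.987]
ft_force: [0.5, 0.0, 0.2]
opening: 0.652
grip_force: 0.0
t: 26.45
eef_pos: [431.9, 274.3, 28.7]
tcp_rot: [3.141, 0.001, 2.987]
ft_force: [-0.5, -1.0, 6.7]
opening: 0.427
grip_force: 30.0
t: 27.03
eef_pos: [431.7, 274.2, 159.1]
tcp_rot: [3.14, 0.002, 2.987]
ft_force: [-0.4, 0.2, -1.0]
opening: 0.42
grip_force: 30.0
[-136.3 -201.7   89.1]
```

```bash
python3 -m crank '[[-15,-22,0,0,32],[-38,-55,0,0,32],[-60,-88,0,0,32],[-83,-122,0,0,32],[-105,-155,0,0,32],[-125,-185,0,0,32],[-136,-202,0,0,32],[-136,-202,0,0,32],[-136,-202,0,0,32],[-136,-202,0,0,32]]'
python3 - <<'E'
from h import *
c=env.read_camera('wrist');cv2.imwrite('pics/w12.png',c['img'])
print(tool([535.6,54.1,70.2]).round(1))
print([proj(c,p).round(0) for p in ([472.6,5.7,48],[489.6,116.8,48],[573.6,-26.7,47])])
E
```

```text
t: 27.87
eef_pos: [534.1, 54.1, 157.0]
tcp_rot: [-3.142, -0.002, 2.987]
ft_force: [-0.5, -0.2, -0.4]
opening: 0.424
grip_force: 30.0
[-1.7 -0.1 87. ]
[array([188., 130.]), array([321., 130.]), array([177., 244.])]
```

View pics/w12.png

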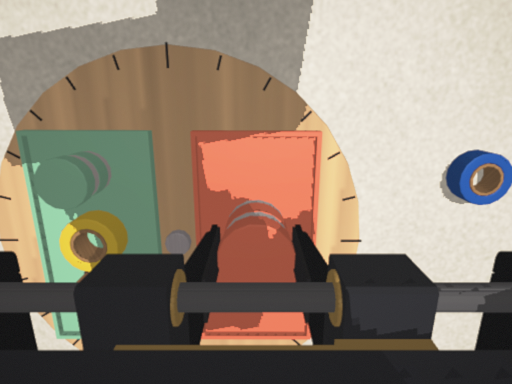

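The coral tray's near corners at (191,131) and (322,131) are where I predicted them, so the carousel hasn't turned. Lowering the coral pot.

```bash
python3 -m crank '[[-1,0,25,0,32],[-1,0,50,0,32],[-1,0,68,0,32],[-1,0,77,0,32],[-1,0,82,0,32],[-1,0,84.5,0,32],[-1,0,85.5,0,32],[-1,0,85.5,0,32],[-1,0,85.5,0,32]]'; python3 -c "
from h import *
print(tool([535.6,54.1,70]).round(1))"
```

```text
t: 28.67
eef_pos: [536.2, 53.6, 73.3]
tcp_rot: [3.141, 0.001, 2.987]
ft_force: [-0.2, -0.2, -0.1]
opening: 0.423
grip_force: 30.0
[0.7 0.4 3.3]
```

```bash
python3 -m crank '[[0,0,1.5,0,32],[0,0,2.7,0,32],[0,0,2.7,0,32],[0,0,2.7,0,42],[0,0,2.7,0,45],[0,0,2.7,0,50],[0,0,2.7,0,56],[0,0,2.7,0,60],[0,0,2.7,0,60],[0,0,-10,0,60]]'; python3 -m crank '[[0,0,-30,0,62],[0,0,-70,0,64],[0,0,-90,0,68],[15,30,-90,0,70],[30,65,-90,0,70],[45,100,-90,0,70],[60,135,-90,0,70],[70,170,-90,0,70],[75,205,-90,0,70],[75,219,-90,0,70]]' ; python3 -m crank '[[0,0,0,0,70],[0,0,0,0,70],[0,0,0,0,70],[0,0,0,0,70]]'
python3 - <<'E'
from h import *
c=env.read_camera('wrist')
for k in blobs(c,'blue',200):
  q=np.array([tool([*ray(c,u,25),25])[:2] for u in k[:,0]]);print(q.min(0).round(1),q.max(0).round(1))
print(env.state()['eef_pos'])
c=env.read_camera('top');cv2.imwrite('pics/t3.png',cv2.resize(c['img'][100:260,150:350],None,fx=3,fy=3))
E
```

```text
t: 29.5
eef_pos: [535.0, 53.5, 81.1]
tcp_rot: [-3.141, -0.003, 2.987]
ft_force: [-0.4, 0.0, 0.3]
opening: 0.627
grip_force: 0.0
t: 30.33
eef_pos: [494.8, 285.0, 172.7]
tcp_rot: [3.141, 0.0, 2.989]
ft_force: [0.3, -1.6, -0.6]
opening: 0.738
grip_force: 0.0
t: 30.67
eef_pos: [495.7, 280.0, 172.5]
tcp_rot: [-3.141, -0.0, 2.986]
ft_force: [-0.4, -0.1, 0.1]
opening: 0.734
grip_force: 0.0
[-91.9 -20.9] [-35.7  27.9]
[495.7592174  280.09993503 172.58520403]
```

View pics/t3.png

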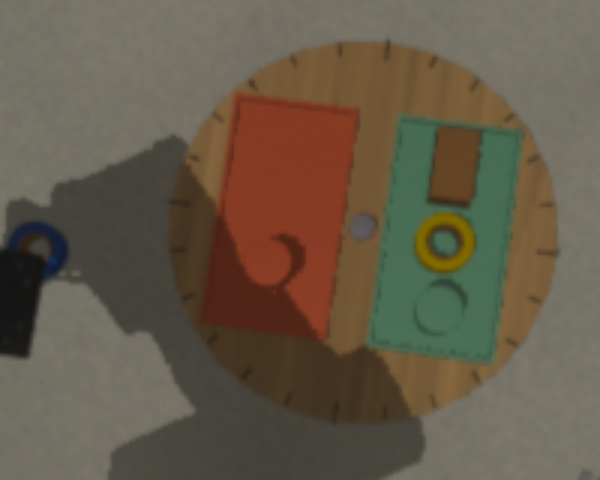

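Everything in the mint tray is flat and separate, and the coral pot stands at (275,260). The blue roll's offset from the TCP is (-65.5, 3.5). That was my last picture, so from here I check by numbers.

```bash
python3 -m crank '[[-30,2,30,0,70],[-60,3,60,0,70],[-65,3,90,0,70],[-65,3,110,0,70],[-65,3,130,0,70],[-65,3,145,0,70],[-65,3,155,0,70],[-65,3,160,0,70],[-65,3,162,0,70],[-65,3,162,0,70]]'; python3 -m crank '[[0,0,0,0,64],[0,0,0,0,58],[0,0,0,0,52],[0,0,0,0,46],[0,0,0,0,44],[0,0,0,0,44],[0,0,0,0,44]]'; python3 -m crank '[[0,0,-10,0,44],[0,0,-30,0,44],[0,0,-60,0,44],[0,0,-90,0,44],[0,0,-100,0,44],[0,0,-100,0,44],[0,0,-100,0,44]]'; python3 -c "
from h import *
print(tool([624.5,40.3,52]).round(1))"
```

```text
t: 31.6
eef_pos: [560.4, 274.2, 10.9]
tcp_rot: [3.141, 0.0, 2.987]
ft_force: [-0.9, -0.0, -0.0]
opening: 0.738
grip_force: 0.0
t: 32.18
eef_pos: [560.4, 274.5, 11.2]
tcp_rot: [3.141, 0.001, 2.987]
ft_force: [-1.3, -0.4, 6.0]
opening: 0.536
grip_force: 30.0
t: 32.77
eef_pos: [560.0, 274.3, 110.4]
tcp_rot: [3.141, 0.0, 2.987]
ft_force: [-0.4, -0.2, -0.6]
opening: 0.541
grip_force: 30.0
[ -99.8 -221.3   58.4]
```

```bash
python3 -m crank '[[-15,-20,0,0,44],[-40,-50,0,0,44],[-65,-80,0,0,44],[-90,-110,0,0,44],[-100,-145,0,0,44],[-100,-180,0,0,44],[-100,-205,0,0,44],[-100,-221,0,0,44],[-100,-221,0,0,44],[-100,-221,0,0,44]]'|grep eef; python3 -m crank '[[0,0,15,0,44],[0,0,30,0,44],[0,0,42,0,44],[0,0,50,0,44],[0,0,53,0,44],[0,0,55,0,44],[0,0,55,0,44],[0,0,55,0,44]]'; python3 -c "
from h import *
print(tool([624.5,40.3,52.4]).round(1))"
```

```text
eef_pos: [624.4, 40.0, 108.9]
t: 34.27
eef_pos: [625.3, 40.7, 56.0]
tcp_rot: [3.141, 0.001, 2.987]
ft_force: [0.1, 0.0, -1.2]
opening: 0.544
grip_force: 30.0
[ 0.7 -0.6  3.6]
```

```bash
python3 -m crank '[[0,0,1.5,0,44],[0,0,2.6,0,44],[0,0,3.2,0,44],[0,0,3.2,0,44],[0,0,3.2,0,53],[0,0,3.2,0,56],[0,0,3.2,0,60],[0,0,3.2,0,65],[0,0,3.2,0,66],[0,0,-10,0,66]]'; python3 -m crank '[[0,0,-30,0,66],[0,0,-70,0,66],[0,0,-110,0,66],[0,30,-130,0,66],[0,70,-130,0,66],[0,110,-130,0,66],[0,150,-130,0,66],[0,190,-130,0,66],[0,230,-130,0,66],[0,240,-130,0,66]]'; python3 -m crank '[[0,0,0,0,66],[0,0,0,0,66],[0,0,0,0,66]]' | grep -E 't:'
python3 - <<'E'
from h import *
for n in('top','side'):
  c=env.read_camera(n)
  for col,z in(('blue',66),('yellow',66),('coral',48),('mint',48),('cork',71)):
    for k in blobs(c,col,40):
      r=rect(c,k,z)
      if 440<r[0][0]<700 and abs(r[0][1])<160: print(n,col,z,np.round(r[0],1),np.round(r[1],1),round(r[2],1))
  cv2.imwrite(f'pics/{n}_end.png',c['img'])
# unwanted things: image change at their places
for n in('top','side'):
  a=cv2.imread(f'pics/{n}0.png');b=cv2.imread(f'pics/{n}_end.png');c=env.read_camera(n)
  for nm,p in(('charcoal',(550,-365,40)),('brown',(425,-277,15)),('wax',(428,374,9))):
    u,v=proj(c,p).round().astype(int);A,B=[cv2.cvtColor(i[v-14:v+14,u-18:u+18],cv2.COLOR_BGR2GRAY).astype(np.float32) for i in(a,b)]
    print(n,nm,cv2.phaseCorrelate(A,B,cv2.createHanningWindow(A.shape[::-1],cv2.CV_32F)))
E
```

```text
t: 35.1
eef_pos: [623.9, 40.6, 63.7]
tcp_rot: [-3.141, -0.003, 2.987]
ft_force: [0.1, 0.8, 0.5]
opening: 0.691
grip_force: 0.0
t: 35.93
eef_pos: [661.6, 283.1, 195.2]
tcp_rot: [3.14, 0.0, 2.99]
ft_force: [1.0, 0.1, 0.6]
opening: 0.693
grip_force: 0.0
t: 36.18
tcp_rot: [-3.141, -0.0, 2.986]
top blue 66 [624.6  39.8] [44.9 45.6] 88.8
top yellow 66 [552.9 -96.8] [49.  49.8] 88.6
top coral 48 [619.8  38.5] [108.9 135.4] 81.3
top mint 48 [560.7 -99.6] [108.3 205.4] 81.0
top cork 71 [ 620.2 -107.5] [36.1 64.3] 81.0
top cork 71 [565.9 -26.2] [333.2 330.2] 88.5
side blue 66 [621.1  53.4] [44.4 66. ] 27.8
side yellow 66 [550.  -83.1] [50.7 71.4] 26.0
side coral 48 [620.8  43.5] [114.4 135.7] 81.3
side mint 48 [558.8 -99. ] [125.  206.7] 80.6
side cork 71 [ 538.1 -142. ] [ 20.4 134.8] 80.9
side cork 71 [558.3  34.4] [294.8 329.9] 82.4
top charcoal ((-0.07042271686769652, 0.02504218762925703), 1.0015027898329276)
top brown ((0.017656563747664222, -0.009495072228869361), 0.987496546904246)
top wax ((1.1188910485205206, -0.1748409090272549), 0.49341228714695684)
side charcoal ((-0.1667491046373577, 0.00291097178149613), 0.8482180286336828)
side brown ((-0.06506137053931482, -0.8901293163935033), 0.7312469058566623)
side wax ((-0.09070139226403384, -0.1260145635152412), 0.8418961101108127)
```

```bash
python3 -c "
from cell import env
print(env.job_done())"
```

```text
the job is handed in; nothing more can be done
None
```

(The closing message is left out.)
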